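Index the hinge fixture and hold the hidden bolt head for the nut-runner

ROBOT

A 6-joint arm with a two-finger parallel gripper is mounted at the origin on the work surface. World frame = base frame: x ahead of the robot, y to its left, z up, the work surface at z = 0. Lengths are in m, angles in rad, forces in N, time in s.
With the tool pointing down it reaches from about 0.35 to 0.775 m from the base axis. Payload 7.3 kg.
Tool frame: the origin (TCP) lies at the centre of the arm's flange, where the gripper is bolted on; the fingertips stand 178 mm ahead of it and the grasp point (between the pads) lies 159 mm ahead of it (tip_extent is the distance from the TCP to the fingertips, in m); z points along the fingers, y is the line along which they close (so a half turn about z gives the same grasp; the last joint's range is limited). The gripper opens to 92 mm and grips with 3 to 60 N. Pads are 19 mm wide; open, the fingers measure 130 mm over their backs; the gripper's body (75 mm by 190 mm) begins 47 mm behind the grasp point.
Start: joints at [1.127, 0.342, 1.524, -0, 1.275, -0.146], TCP at [0.154, 0.502, 0.405] pointing down, gripper open.
Joint ranges: [-2.53, 2.53], [-0.77, 2.02], [0.04, 2.7], [-1, 4.14], [0.28, 2.66], [-3.11, 3.11]. Speed limits (rad/s): [2.57, 2.57, 3.14, 3.14, 3.14, 3.14].

INTERFACE

Orientations are given as [roll, pitch, yaw] about the fixed x, y, z axes, in that order (R = Rz(yaw) Ry(pitch) Rx(roll)).
In Python, from cell import * gives the robot as it stands.
- The arm moves only by the tool arm_command, never from a script. Its arguments are lists of equal length, an entry for each row: "xyz": the shift along the world's x, y, z in mm, a list of three; "spin": the turn about the world's z in degrees. In form: {"xyz": [[tx, ty, tz], ...], "spin": [spin, ...]}. A call has 1 to 20 rows; each row shifts and turns the commanded pose from where the row before left it; what a row does not reach is not made up. A row lasts 1/10 s, in which the tool goes at most 50 mm and 8.59 degrees, less where a joint would pass 70% of its speed; a pose out of reach is approached as far as the arm can. A call with a gripper value outside its range is refused whole. "jaw" is the opening, from -1 (shut) to 1 (fully open), set as the call begins (left out, the last holds). The fingers move at their own pace and stop on an object; "squeeze" is the grip in N (left out, the last holds). Time passes only in rows, so rows that do not move let the fingers close. It gives the time, the measured TCP pose, the force, the opening and the grip force at its end, in the units of the state.
- observe(): the state, without advancing time (a new reading comes with each control period).
- read_camera(name): name is "scene" or "top"; returns a dict with "img" (400x640x3 uint8, red, green, blue), "depth" (400x640 float32, m along the optical axis (not along the pixel's ray), 0 where there is no reading), "fx", "fy", "cx", "cy" (pixels), "world_from_camera" (4x4, takes a point from camera to world coordinates). Camera axes: x right, y up, looking along -z (the intrinsics and any distortion apply to the point x, -y, -z); pixel columns grow to the right and rows downward; lengths in m; the calibration is good to about 2 mm. A picture is of the moment at which its call begins.
- hand_in(): hands the job in; it is judged then, once.
The state is a dict: "time": time; "qpos": joint angles; "qvel": joint speeds; "joint_efforts": joint torques, N m; "tool_pos": TCP position; "tool_rot": TCP orientation; "contact_force": force on the tool from outside, world axes, zero at the start; "torque": the same for the moment, N m; "opening": finger opening in m; "grip_force": force on a finger pad.
Only numpy, scipy, OpenCV 4.12 (cv2) and the standard library are available. Lean on these libraries where they do the work, as an engineer would, in place of code of your own. Each camera call takes 0.05 s, during which the arm holds its last target. There are 200 camera calls.

TASK

Turn the indexing table by one of its upright handles one position anticlockwise (seen from above) until it clicks in, so that the next hinge bracket faces the nut-runner, and let go of the handle. Then reach down into the gap behind that bracket, take the bolt head firmly across two opposite flats and hold it from turning; the program finishes while still gripping it, ready for the nut to be run up. Leave everything else on the bench where it lies.

Things in the scene. Friction and masses are not known exactly. Their poses are not given: they have to be found in the camera images.
- fixture: Indexing fixture, fixed to the bench: grey base, round steel indexing table (disc 270 mm across, top 55 mm above the bench) and, beyond the disc, a nut-runner. Origin: on the bench under the disc's centre of rotation. x axis: level, from the centre along the nut-runner's axis; z up. A roller detent in a dark block, 46 mm high, stands at the rim 60 degrees clockwise of x.
- socket (a point): Mouth of the nut-runner's socket, on the fixture's x axis, 167 mm from the disc's centre, 105 mm up. The nut-runner (54 mm thick, in two clamps 141 mm high) reaches from here out to 416 mm from the centre. It does not move.
- hub (a point): Top (131 mm up) of the screw on the square grey hub, 64 x 64 mm, 121 mm high, in the middle of the disc; its faces look to the four stations, 90 degrees apart. Each station has a dark upright bracket plate with a level radial M20 bolt through it at 105 mm: head on the inner side, nut and hinge strap outside. All turn with the disc.
- bracket (a point): Middle of the top edge (135 mm up) of the bracket plate whose bolt is to be held: plate 80 mm wide, 8 mm thick, inner face 75 mm and outer face 83 mm from the disc's centre. The gap between hub and plate is 43 mm wide, open from above and at both ends; its floor is 63 mm up, with two screw heads up to 70 mm. No bracket is higher.
- turntable (a joint): Angle of the indexing table, rad, growing anticlockwise seen from above. Starts clicked in at about -1.57; the next position is 0, where the bolt to be held points along the fixture's x axis at the nut-runner. Clicks are 90 degrees apart; the detent pulls the table home within 0.06 rad and takes about 10 N at a handle to leave or enter; between clicks the table turns easily and stays put.
- handle1 (a point): Point on the axis of one of four upright round black handles (18 mm thick, from 55 up to 135 mm above the bench), at a good height to grip (112 mm). The handles stand 125 mm from the disc's centre and turn with it, 90 degrees apart; this one is 50 degrees anticlockwise of the bolt to be held.
- bolt_head: Head of the bolt to be held: steel hexagon, 30 mm across flats, 13 mm thick. Origin: the head's centre, 64.5 mm from the disc's centre, 105 mm up. x: the bolt's axis, outwards through the bracket; y: square to the two flats that stand about upright. A washer 4 mm thick, 36 mm wide lies between head and plate. The other three bolts look alike and are not to be held.
- handle2 (a point): The same on the next handle anticlockwise, 140 degrees from the bolt to be held.
- handle3 (a point): The same on the handle 230 degrees anticlockwise from the bolt to be held.
- handle4 (a point): The same on the handle 320 degrees anticlockwise from the bolt to be held.
- bolt (a joint): Turn of the bolt about its axis, rad, right-handed about the outward direction; at 0 two flats stand exactly upright. Starts within 0.15 of 0. The bolt is loose and turns easily (0.02 N m), with its nut.
- spanner: Bystander: a steel spanner, 250 mm, lying on the bench on the left of the fixture. Origin: centre of its underside.
- spare_bolt: Bystander: a spare bolt of the same kind standing on its head on the right of the fixture, nearer the robot, 73 mm high. Origin: underside.
- spare_strap: Bystander: a spare hinge strap, 36 x 80 mm, lying on the right of the fixture, 20 mm high. Origin: underside.
- hammer: Bystander: a hammer, 300 mm, on the robot's right. Origin: underside.
- angle_grinder: Bystander: a blue angle grinder, 320 mm long, 70 mm high, on the right. Origin: underside.
- oil_can: Bystander: a red can, 64 mm diameter, 150 mm high, on the left. Origin: underside.
- offcut: Bystander: a flat steel bar, 200 x 40 x 8 mm, on the left. Origin: underside.

How it is judged:
By the outcome, as a careful person would: the job done as asked, in the order asked, and still so for the second after the job is handed in, while the arm keeps its last pose, push and grip.
It also fails if it takes over 48 s, if anything falls off the work surface, if the arm or the gripper's body presses on something with over 40 N, if the wrist force passes 120 N, or if a joint passes its speed limit or range.

## Working session

There is one attempt and no reset: what is moved stays moved. The work goes in short steps, Python scripts to look and compute and a tool call to move; the robot and the scene stay as the last step left them, time stands still between calls to the robot, and variables do not carry over. Pictures are saved under pics/ and viewed, at most 10 in all, crops included, and the job is handed in when it is done.

Besides the shell and the picture viewer there is one more tool, called after "Emit:" in YAML: its name, and indented under it one key for each argument. arm_command: Moves the arm, as the interface text tells. Its arguments: {"type":"object","properties":{"xyz":{"type":"array","items":{"type":"array","items":{"type":"number"}}},"spin":{"type":"array","items":{"type":"number"}},"jaw":{"type":"number"},"squeeze":{"type":"number"}},"required":["xyz","spin"]}

```bash
ls; mkdir -p pics
python3 - <<'E'
from cell import *
import cv2,numpy as np
s=observe(); print(s['time'],s['tool_pos'],s['tool_rot'],s['opening'])
for n in("scene","top"):
    c=read_camera(n); cv2.imwrite(f"pics/{n}0.png",c["img"][:,:,::-1]); np.savez(f"{n}0.npz",**c)
    print(n,c['fx'],c['fy'],c['cx'],c['cy'],c['world_from_camera'].round(3).tolist(),(c['depth']>0).mean(), c.keys())
E
```

```text
pics
0.0 [0.15398134 0.50178082 0.40404433] [-3.14009662e+00 -1.56004709e-04  2.84382081e+00] 0.0917175224920403
scene 417.8271199497171 417.8271199497171 322.9527723846297 201.93909904957044 [[0.801, -0.302, 0.516, 1.241], [0.598, 0.436, -0.673, -0.918], [-0.022, 0.848, 0.53, 0.845], [0.0, 0.0, 0.0, 1.0]] 0.98594921875 dict_keys(['img', 'depth', 'fx', 'fy', 'cx', 'cy', 'world_from_camera'])
top 432.3624344906671 432.3624344906671 324.35070604803315 192.43118660992587 [[0.0, 0.981, -0.192, 0.265], [-1.0, -0.0, -0.002, 0.032], [-0.002, 0.192, 0.981, 1.634], [0.0, 0.0, 0.0, 1.0]] 0.99594140625 dict_keys(['img', 'depth', 'fx', 'fy', 'cx', 'cy', 'world_from_camera'])
```

View pics/scene0.png

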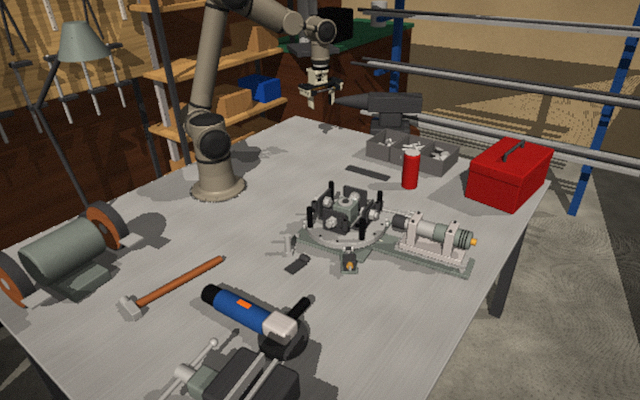

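View pics/top0.png

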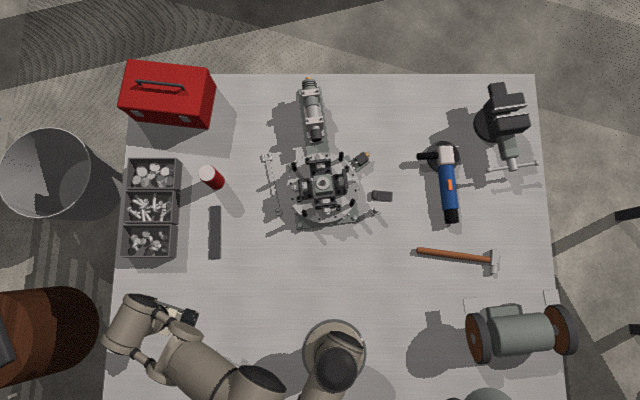

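Scene view: fixture around (350,220), with the nut-runner to its right, (390–475, 240), and the arm clear of it. Top view: hub at about (322,185), nut-runner pointing up at (313,80–140), detent at (362,157). Next I'll crop both views and measure.

```bash
cat > h.py <<'E'
import numpy as np,cv2
def ray(c,u,v):
    T=c['world_from_camera']; d=T[:3,:3]@np.array([(u-c['cx'])/c['fx'],-(v-c['cy'])/c['fy'],-1.]); return T[:3,3],d
def onz(c,u,v,z):
    o,d=ray(c,u,v); return o+d*(z-o[2])/d[2]
def cloud(c):
    v,u=np.mgrid[:400,:640]; d=c['depth']
    p=np.stack([(u-c['cx'])/c['fx']*d,-(v-c['cy'])/c['fy']*d,-d],-1)
    T=c['world_from_camera']; return p@T[:3,:3].T+T[:3,3]
def proj(c,p):
    T=c['world_from_camera']; q=T[:3,:3].T@(np.array(p)-T[:3,3]); return c['cx']+c['fx']*q[0]/-q[2], c['cy']-c['fy']*q[1]/-q[2]
def tri(c1,uv1,c2,uv2):
    (a,d),(b,e)=ray(c1,*uv1),ray(c2,*uv2); A=np.stack([d,-e],1); t=np.linalg.lstsq(A,b-a,rcond=None)[0]
    p,q=a+d*t[0],b+e*t[1]; return (p+q)/2,np.linalg.norm(p-q)
E
python3 - <<'E'
from h import *
t=np.load('top0.npz');s=np.load('scene0.npz')
a=cv2.resize(t['img'][70:250,230:420],None,fx=3.3,fy=3.3,interpolation=cv2.INTER_CUBIC)
b=cv2.resize(s['img'][170:285,270:490],None,fx=3.6,fy=3.6,interpolation=cv2.INTER_CUBIC)
cv2.imwrite('pics/top_c.png',a[:,:,::-1]);cv2.imwrite('pics/scene_c.png',b[:,:,::-1])
P=cloud(t); 
m=np.zeros((400,640),bool);m[70:250,230:420]=1
for lo,hi in((.1,.118),(.118,.1275),(.1275,.133),(.133,.142)):
    k=(m&(P[...,2]>lo)&(P[...,2]<hi)).astype(np.uint8)
    n,_,st,ce=cv2.connectedComponentsWithStats(k)
    for i in range(1,n):
        if st[i,4]>5:
            q=P[_==i]; print(lo,st[i].tolist(),q.mean(0).round(4))
E
```

```text
0.1 [306, 77, 5, 2, 8] [1.0057 0.097  0.1132]
0.1 [302, 82, 1, 6, 6] [0.9787 0.1199 0.1114]
0.1 [315, 84, 2, 5, 6] [0.9717 0.0683 0.1134]
0.1 [317, 96, 3, 8, 15] [0.921  0.0596 0.1119]
0.1 [302, 98, 4, 4, 8] [0.9174 0.1127 0.1115]
0.1 [305, 105, 5, 13, 19] [0.872  0.1011 0.1126]
0.1 [317, 105, 2, 5, 7] [0.8877 0.0603 0.1137]
0.1 [318, 111, 2, 5, 6] [0.8644 0.0567 0.1144]
0.1 [306, 125, 9, 5, 18] [0.8116 0.0878 0.1111]
0.1 [318, 124, 6, 6, 14] [0.8162 0.0508 0.1096]
0.1 [310, 131, 13, 11, 46] [0.773  0.0688 0.111 ]
0.1 [315, 154, 10, 6, 33] [0.6973 0.0555 0.1139]
0.1 [320, 162, 9, 7, 18] [0.6634 0.0375 0.1103]
0.1 [313, 164, 6, 6, 17] [0.6621 0.0654 0.1106]
0.1 [292, 166, 5, 3, 7] [0.6571 0.1443 0.1095]
0.1 [338, 177, 4, 3, 9] [ 0.6177 -0.0187  0.1106]
0.1 [348, 176, 8, 9, 37] [ 0.6077 -0.0621  0.1127]
0.1 [339, 181, 6, 7, 19] [ 0.5951 -0.0259  0.1107]
0.1 [294, 183, 6, 3, 9] [0.5961 0.1363 0.1139]
0.1 [292, 185, 3, 6, 14] [0.5821 0.1492 0.112 ]
0.1 [303, 185, 5, 7, 17] [0.5778 0.1044 0.1116]
0.1 [295, 187, 4, 6, 12] [0.5725 0.1358 0.1114]
0.1 [325, 188, 8, 4, 10] [0.572  0.0202 0.113
[... 2174 characters left out ...]
 17, 15, 102] [0.9338 0.0895 0.1364]
0.133 [305, 116, 19, 9, 84] [0.8287 0.0733 0.1363]
0.133 [339, 152, 5, 4, 12] [ 0.7014 -0.0254  0.1348]
0.133 [327, 159, 4, 3, 8] [0.6782 0.021  0.1359]
0.133 [309, 161, 5, 3, 8] [0.6701 0.0832 0.1367]
0.133 [315, 160, 8, 3, 15] [0.6743 0.056  0.1356]
0.133 [292, 162, 4, 5, 12] [0.6624 0.1458 0.136 ]
0.133 [342, 169, 5, 15, 26] [ 0.6192 -0.0349  0.1364]
0.133 [299, 175, 4, 22, 35] [0.5847 0.1193 0.1363]
0.133 [345, 185, 3, 6, 10] [ 0.5757 -0.0413  0.1349]
0.133 [351, 199, 4, 5, 11] [ 0.5285 -0.0642  0.1351]
0.133 [315, 203, 11, 4, 17] [0.516  0.0498 0.1365]
0.133 [327, 202, 5, 3, 10] [0.5195 0.0194 0.1359]
0.133 [302, 210, 5, 4, 13] [0.4918 0.1076 0.1372]
```

View pics/top_c.png

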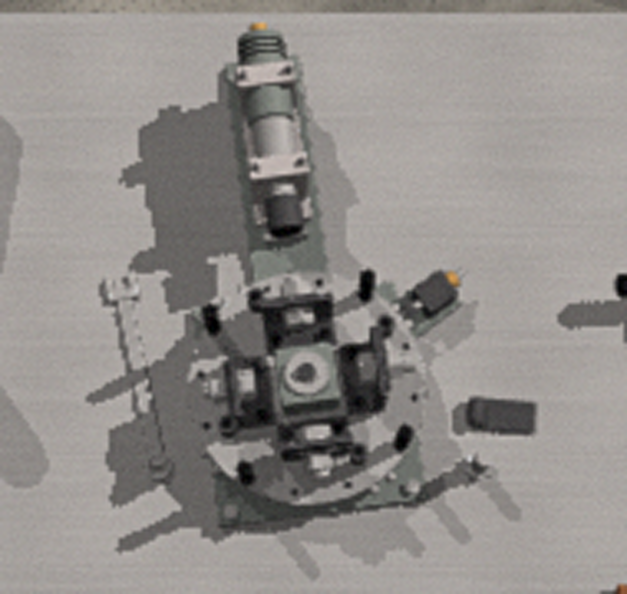

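View pics/scene_c.png

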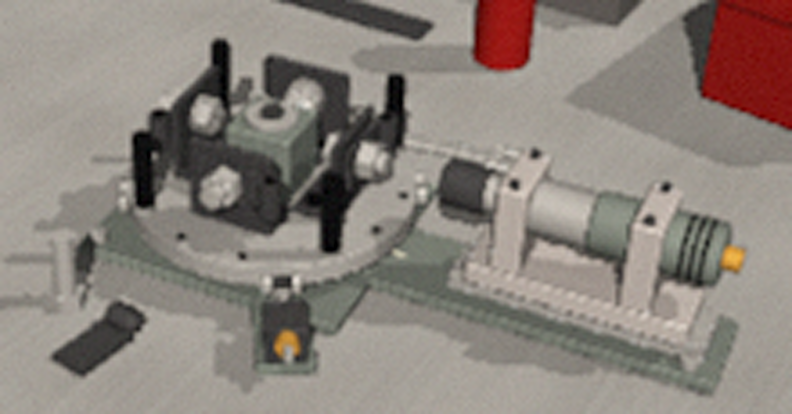

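The crops show handle tops at top-image pixels of about (341,154), (293,164), (304,212) and (353,201). The hub is at (322,184). The fixture's x axis runs about 7.7° left of world x. The bolt to be held currently points right (−y), and handle3 is the lower-left one. I'll make a first approach move, then refine from the saved images.

Emit:
arm_command:
  xyz:
    - [22, -26, -2]
    - [22, -26, -2]
    - [22, -26, -2]
    - [22, -26, -2]
    - [22, -26, -2]
    - [22, -26, -2]
    - [22, -26, -2]
    - [22, -26, -2]
    - [22, -26, -2]
    - [22, -26, -2]
    - [22, -26, -2]
    - [22, -26, -2]
  spin: [-1.2, -1.2, -1.2, -1.2, -1.2, -1.2, -1.2, -1.2, -1.2, -1.2, -1.2, -1.2]
  jaw: 0.3

```text
time: 1.3
tool_pos: [0.4187, 0.1887, 0.3805]
tool_rot: [-3.141, -0.0, 2.591]
contact_force: [0.6, 0.5, 0.7]
opening: 0.0596
grip_force: 0.0
```

```bash
python3 - <<'E'
from h import *
t=np.load('top0.npz');s=np.load('scene0.npz')
c0=np.array([.596,.041]); H={1:-32.4,2:57.6,3:147.6,4:-122.4}
D={}
for n,c in(('top',t),('scene',s)):
    P=cloud(c); g=c['img'].max(-1)
    for k,a in H.items():
        p=np.r_[c0+.125*np.array([np.cos(np.radians(a)),np.sin(np.radians(a))]),.135]
        u,v=proj(c,p)
        r=np.linalg.norm(P[...,:2]-p[:2],axis=-1)
        m=(r<.016)&(P[...,2]>.07)&(P[...,2]<.145)&(g<70)
        mt=m&(P[...,2]>.130)
        vv,uu=np.nonzero(mt); D[n,k]=(uu.mean(),vv.mean())
        print(n,k,'pred',np.round((u,v),1),'top px',np.round(D[n,k],1),mt.sum(),'onz',onz(c,*D[n,k],.135).round(4))
X=[]
for k in H:
    p,e=tri(t,D['top',k],s,D['scene',k]); X.append(p); print(k,p.round(4),round(e,4))
X=np.array(X);X[:,2]=X[:,2]
c=X[:,:2].mean(0); r=X[:,:2]-c; ang=np.degrees(np.arctan2(r[:,1],r[:,0])); print(c,np.linalg.norm(r,axis=1),(ang+40-90*np.arange(4)+180)%360-180)
# hub screw
P=cloud(t)
E
python3 -c "
from cell import *
s=observe();print(s['time'],s['tool_pos'],s['tool_rot'],s['opening'])"
```

```text
top 1 pred [341.4 153.5] top px [340.7 153.7] 14 onz [ 0.7008 -0.0234  0.135 ]
top 2 pred [293.3 163.9] top px [293.  164.1] 15 onz [0.6625 0.1477 0.135 ]
top 3 pred [303.6 211.6] top px [303.8 211.7] 18 onz [0.4903 0.1072 0.135 ]
top 4 pred [352.7 200.8] top px [352.3 200.9] 14 onz [ 0.5287 -0.063   0.135 ]
scene 1 pred [361.8 218.7] top px [361.6 219.8] 25 onz [ 0.7042 -0.0313  0.135 ]
scene 2 pred [379.7 191. ] top px [379.6 192.2] 13 onz [0.6667 0.1397 0.135 ]
scene 3 pred [330.9 181.3] top px [330.6 182.2] 12 onz [0.4936 0.1018 0.135 ]
scene 4 pred [308.8 206.7] top px [308.9 207.9] 14 onz [ 0.5337 -0.0701  0.135 ]
1 [ 0.7013 -0.0243  0.1302] 0.0023
2 [0.6632 0.1476 0.1301] 0.0014
3 [0.4904 0.1071 0.1316] 0.001
4 [ 0.5292 -0.0637  0.13  ] 0.0012
[0.59600214 0.04167086] [0.12424401 0.12543066 0.12420055 0.12476864] [7.92201253 7.62672673 8.22752951 7.60438808]
1.3 [0.41867614 0.18865387 0.38045596] [-3.14137588e+00 -3.65859137e-04  2.59145419e+00] 0.05959008630336533
```

Centre (0.596, 0.0415), x axis at 7.8°, handle3 at (0.4903, 0.1076). Next I'll move over it and lower.

Emit:
arm_command:
  xyz:
    - [18, -20, 0]
    - [18, -20, 0]
    - [18, -20, 0]
    - [17.5, -21, 0]
    - [0, 0, -20]
    - [0, 0, -20]
    - [0, 0, -20]
    - [0, 0, -20]
    - [0, 0, -20]
    - [0, 0, -9]
    - [0, 0, 0]
  spin: [-0.7, 0, 0, 0, 0, 0, 0, 0, 0, 0, 0]

```text
time: 2.4
tool_pos: [0.4892, 0.1089, 0.2706]
tool_rot: [-3.14, -0.002, 2.58]
contact_force: [0.1, 0.3, 0.4]
opening: 0.0596
grip_force: 0.0
```

Emit:
arm_command:
  xyz:
    - [0, 0, 0]
    - [0, 0, 0]
    - [0, 0, 0]
    - [0, 0, 0]
    - [0, 0, 0]
    - [0, 0, 0]
  spin: [0, 0, 0, 0, 0, 0]
  jaw: -1
  squeeze: 30

```text
time: 3.0
tool_pos: [0.4894, 0.1086, 0.2719]
tool_rot: [-3.141, 0.0, 2.581]
contact_force: [-2.3, -4.1, 3.8]
opening: 0.0173
grip_force: 30.0
```

Run:
```python
import numpy as np
c=np.array([.596,.0415])*1000; a0=147.8; r=125
n=30
A=np.radians(a0+90*np.arange(n+1)/n); p=np.c_[c[0]+r*np.cos(A),c[1]+r*np.sin(A)]
d=np.diff(p,axis=0).round(1); print(p[0],p[-1]); print([[float(x),float(y),0] for x,y in d]); print(d.sum(0))
```

```text
[490.22585423 108.10953451] [529.39046549 -64.27414577]
[[-3.3, -5.6, 0], [-3.0, -5.8, 0], [-2.7, -5.9, 0], [-2.4, -6.1, 0], [-2.1, -6.2, 0], [-1.8, -6.3, 0], [-1.4, -6.4, 0], [-1.1, -6.5, 0], [-0.8, -6.5, 0], [-0.4, -6.5, 0], [-0.1, -6.5, 0], [0.3, -6.5, 0], [0.6, -6.5, 0], [0.9, -6.5, 0], [1.3, -6.4, 0], [1.6, -6.3, 0], [1.9, -6.2, 0], [2.3, -6.1, 0], [2.6, -6.0, 0], [2.9, -5.9, 0], [3.2, -5.7, 0], [3.5, -5.5, 0], [3.8, -5.3, 0], [4.1, -5.1, 0], [4.3, -4.9, 0], [4.6, -4.7, 0], [4.8, -4.4, 0], [5.0, -4.2, 0], [5.2, -3.9, 0], [5.4, -3.6, 0]]
[  39.2 -172. ]
```

The handle is gripped (opening 17 mm at 30 N). Turning now.

Emit:
arm_command:
  xyz:
    - [-3.3, -5.6, 0]
    - [-3.0, -5.8, 0]
    - [-2.7, -5.9, 0]
    - [-2.4, -6.1, 0]
    - [-2.1, -6.2, 0]
    - [-1.8, -6.3, 0]
    - [-1.4, -6.4, 0]
    - [-1.1, -6.5, 0]
    - [-0.8, -6.5, 0]
    - [-0.4, -6.5, 0]
    - [-0.1, -6.5, 0]
    - [0.3, -6.5, 0]
    - [0.6, -6.5, 0]
    - [0.9, -6.5, 0]
    - [1.3, -6.4, 0]
  spin: [3, 3, 3, 3, 3, 3, 3, 3, 3, 3, 3, 3, 3, 3, 3]

```text
time: 4.5
tool_pos: [0.4727, 0.0144, 0.2719]
tool_rot: [3.141, -0.003, -2.916]
contact_force: [-6.3, -1.7, 5.0]
opening: 0.0176
grip_force: 30.0
```

Emit:
arm_command:
  xyz:
    - [1.6, -6.3, 0]
    - [1.9, -6.2, 0]
    - [2.3, -6.1, 0]
    - [2.6, -6.0, 0]
    - [2.9, -5.9, 0]
    - [3.2, -5.7, 0]
    - [3.5, -5.5, 0]
    - [3.8, -5.3, 0]
    - [4.1, -5.1, 0]
    - [4.3, -4.9, 0]
    - [4.6, -4.7, 0]
    - [4.8, -4.4, 0]
    - [5.0, -4.2, 0]
    - [5.2, -3.9, 0]
    - [5.4, -3.6, 0]
    - [0, 0, 0]
    - [0, 0, 0]
  spin: [3, 3, 3, 3, 3, 3, 3, 3, 3, 3, 3, 3, 3, 3, 3, 0, 0]

```text
time: 6.2
tool_pos: [0.5288, -0.0657, 0.2719]
tool_rot: [-3.139, -0.004, -2.132]
contact_force: [-1.5, -16.9, -0.2]
opening: 0.0173
grip_force: 30.0
```

Run:
```python
from cell import *
import numpy as np
s=observe();p=s['tool_pos'];print(s['time'],p,s['tool_rot'],s['contact_force'],s['qpos'])
d=p[:2]-np.array([.596,.0415]);print(np.hypot(*d),np.degrees(np.arctan2(d[1],d[0]))%360)
```

```text
6.2 [ 0.52882617 -0.06566959  0.27188757] [-3.138782   -0.00420938 -2.13177578] [ -1.49302413 -16.86373427  -0.24329537] [-0.26612627  0.49958216  1.68013478 -0.00591203  0.96041778 -2.84336026]
0.12648179362261816 237.9205383504833
```

The table is at about +90°, with the detent pulling it home. Releasing and lifting.

Emit:
arm_command:
  xyz:
    - [0, 0, 0]
    - [0, 0, 0]
    - [0, 0, 0]
    - [0, 0, 0]
    - [0, 0, 0]
  spin: [0, 0, 0, 0, 0]
  jaw: 0.3

```text
time: 6.7
tool_pos: [0.5287, -0.0628, 0.2717]
tool_rot: [3.141, 0.0, -2.132]
contact_force: [0.4, -0.4, 0.5]
opening: 0.0532
grip_force: 0.0
```

Emit:
arm_command:
  xyz:
    - [0, 0, 12]
    - [0, 0, 20]
    - [0, 0, 20]
    - [0, 0, 20]
    - [0, 0, 20]
    - [-30, -20, 10]
    - [-30, -30, 0]
    - [-30, -40, 0]
    - [-20, -40, 0]
    - [0, -40, 0]
    - [0, -40, 0]
  spin: [0, 0, 0, 0, 0, -8, -8, -8, -8, -8, -8]

```text
time: 7.8
tool_pos: [0.4179, -0.2745, 0.3752]
tool_rot: [-3.14, 0.001, -2.976]
contact_force: [0.2, 1.0, 0.0]
opening: 0.0599
grip_force: 0.0
```

Run:
```python
from cell import *
from h import *
s=observe();print(s['time'],s['tool_pos'],s['tool_rot'],s['contact_force'],s['opening'])
C={}
for n in("scene","top"):
    c=read_camera(n); C[n]=c; np.savez(f"{n}1.npz",**c)
t,s=C['top'],C['scene']
a=cv2.resize(t['img'][120:250,250:400],None,fx=3,fy=3,interpolation=cv2.INTER_CUBIC)
b=cv2.resize(s['img'][165:285,280:410],None,fx=3,fy=3,interpolation=cv2.INTER_CUBIC)
o=np.zeros((390,850,3),np.uint8);o[:390,:450]=a;o[:360,450:840]=b
cv2.imwrite('pics/after.png',cv2.resize(o[:,:840],None,fx=.95,fy=.95)[:,:,::-1])
c0=np.array([.596,.0415]); H={1:57.8,2:147.8,3:-122.2,4:-32.2};D={};X={}
for n,c in C.items():
    P=cloud(c); g=c['img'].max(-1)
    for k,a in H.items():
        p=np.r_[c0+.125*np.array([np.cos(np.radians(a)),np.sin(np.radians(a))]),.135]
        r=np.linalg.norm(P[...,:2]-p[:2],axis=-1)
        m=(r<.018)&(P[...,2]>.130)&(P[...,2]<.145)&(g<70)
        vv,uu=np.nonzero(m); D[n,k]=(uu.mean(),vv.mean()); 
        if n=='top': q=onz(c,*D[n,k],.135)[:2]; X[k]=q
for k in H:
    q,e=tri(t,D['top',k],s,D['scene',k]); d=X[k]-c0; d2=q[:2]-c0
    print(k,X[k].round(4),np.degrees(np.arctan2(d[1],d[0]))-H[k],q.round(4),np.degrees(np.arctan2(d2[1],d2[0]))-H[k],e)
# bracket top edge & bolt head prediction
for ph in(7.8,):
    for rr,z in((79,.135),(64.5,.105),(0,.131)):
        p=np.r_[c0+rr/1000*np.array([np.cos(np.radians(ph)),np.sin(np.radians(ph))]),z]; print(rr,p,proj(t,p),proj(s,p))
```

```text
7.8 [ 0.41790751 -0.27451445  0.3752103 ] [-3.14034718e+00  1.27869297e-03 -2.97615940e+00] [0.21134746 1.04950587 0.00540572] 0.05988362422243502
1 [0.663  0.1484] 0.13563202618779968 [0.6628 0.1478 0.1311] 0.05484454287493179 0.0028222623466450606
2 [0.4897 0.1075] 0.36372407257678674 [0.49   0.1074 0.1309] 0.34827245348304814 0.0009647552243976219
3 [ 0.5291 -0.0624] -0.571902929296229 [ 0.5293 -0.0633  0.13  ] -0.2617736710242724 0.0018894038815062122
4 [ 0.7005 -0.0235] 0.2937093853562587 [ 0.7008 -0.0245  0.1306] 0.005630804432513514 0.002436623211062714
79 [0.67426908 0.05222153 0.135     ] (np.float64(319.6633340771912), np.float64(160.86825459686722)) (np.float64(367.6833416313372), np.float64(204.4673571453595))
64.5 [0.65990324 0.05025365 0.105     ] (np.float64(320.29983544899466), np.float64(166.84970312986167)) (np.float64(363.20886884298454), np.float64(211.24890575325034))
0 [0.596  0.0415 0.131 ] (np.float64(322.63691441345696), np.float64(182.43633556639577)) (np.float64(345.26519919868844), np.float64(199.5955375727349))
```

View pics/after.png

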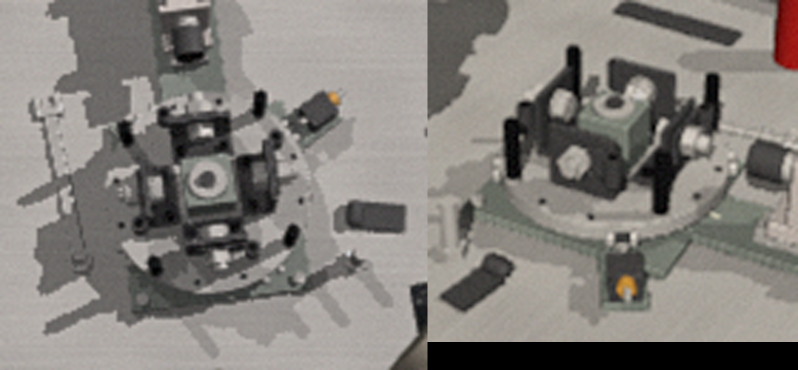

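The table is clicked in: the handles sit within about 0.3° of their targets. The bolt to be held now faces the nut-runner (head at top-image pixel of about (321,166)), and the spare bolt and spanner are undisturbed. Next I'll go above the gap, keeping the grasp slightly inward so the pads miss the washer.

Emit:
arm_command:
  xyz:
    - [20, 27, 0]
    - [20, 27, 0]
    - [20, 27, 0]
    - [20, 27, 0]
    - [20, 27, 0]
    - [20, 27, 0]
    - [20, 27, 0]
    - [20, 27, 0]
    - [20, 27, 0]
    - [20, 27, 0]
    - [20, 27, 0]
    - [15.5, 27.5, 0]
    - [0, 0, -20]
    - [0, 0, 0]
    - [0, 0, 0]
  spin: [-1.7, 0, 0, 0, 0, 0, 0, 0, 0, 0, 0, 0, 0, 0, 0]

```text
time: 9.4
tool_pos: [0.6538, 0.0518, 0.3541]
tool_rot: [3.141, -0.001, -2.998]
contact_force: [-0.1, -0.7, 0.4]
opening: 0.0598
grip_force: 0.0
```

Run:
```python
from cell import *
from h import *
s=observe();p=s['tool_pos'];print(s['time'],p,s['tool_rot'],np.degrees(s['tool_rot'][2])+270,s['contact_force'])
d=p[:2]-np.array([.5957,.042]);a=np.radians(7.8);print('along',d@[np.cos(a),np.sin(a)],'lat',d@[-np.sin(a),np.cos(a)])
c=read_camera("scene")
b=cv2.resize(c['img'][120:260,280:430],None,fx=4,fy=4,interpolation=cv2.INTER_CUBIC);cv2.imwrite('pics/above.png',b[:,:,::-1])
```

```text
9.4 [0.65378687 0.0518439  0.35406027] [ 3.14136148e+00 -1.19207246e-03 -2.99837213e+00] 98.20593146301434 [-0.07358031 -0.67636739  0.37139715]
along 0.05888541189870815 lat 0.0018695280667836538
```

View pics/above.png

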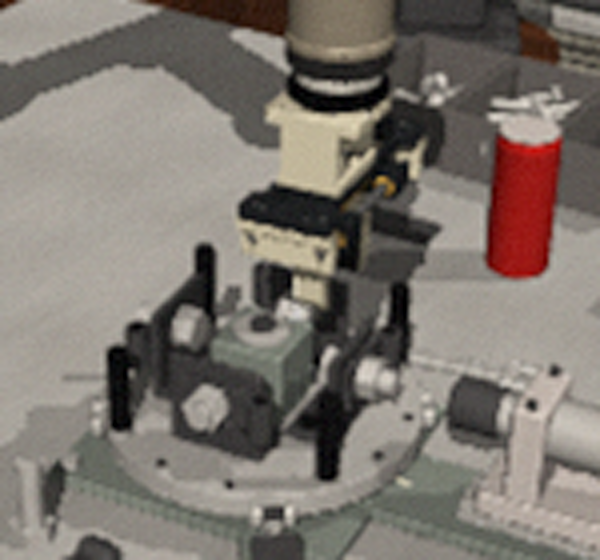

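The gripper hangs over the gap with its fingers beside the hub, at crop (265–330, 280). I'll correct by about 2 mm sideways and descend.

Emit:
arm_command:
  xyz:
    - [-0.6, -2, 0]
    - [0, 0, -12]
    - [0, 0, -12]
    - [0, 0, -12]
    - [0, 0, -12]
    - [0, 0, -10]
    - [0, 0, -8]
    - [0, 0, -6]
    - [0, 0, 0]
  spin: [-0.4, 0, 0, 0, 0, 0, 0, 0, 0]

```text
time: 10.35
tool_pos: [0.6535, 0.0494, 0.2807]
tool_rot: [3.141, -0.001, -3.007]
contact_force: [-0.4, -0.2, -0.1]
opening: 0.0595
grip_force: 0.0
```

Emit:
arm_command:
  xyz:
    - [0, 0, -6]
    - [0, 0, -6]
    - [0, 0, -6]
    - [0, 0, 0]
    - [0, 0, 0]
  spin: [0, 0, 0, 0, 0]

```text
time: 10.85
tool_pos: [0.6536, 0.0494, 0.2636]
tool_rot: [3.141, -0.0, -3.007]
contact_force: [-0.2, -1.0, 1.1]
opening: 0.0595
grip_force: 0.0
```

Emit:
arm_command:
  xyz:
    - [0, 0, 0]
    - [0, 0, 0]
    - [0, 0, 0]
    - [0, 0, 0]
    - [0, 0, 0]
    - [0, 0, 0]
  spin: [0, 0, 0, 0, 0, 0]
  jaw: -1
  squeeze: 25

```text
time: 11.45
tool_pos: [0.6538, 0.0486, 0.2638]
tool_rot: [-3.14, 0.0, -3.007]
contact_force: [0.3, -6.0, 0.0]
opening: 0.0303
grip_force: 25.0
```

Opening 30.3 mm: the pads are across the flats, off the 36 mm washer. I'll relieve the 6 N side load and firm up the grip.

Emit:
arm_command:
  xyz:
    - [0, -0.8, 0]
    - [0, 0, 0]
    - [0, 0, 0]
    - [0, 0, 0]
    - [0, 0, 0]
    - [0, 0, 0]
  spin: [0, 0, 0, 0, 0, 0]
  squeeze: 45

```text
time: 12.05
tool_pos: [0.6538, 0.0485, 0.2638]
tool_rot: [-3.141, 0.0, -3.007]
contact_force: [3.4, -4.6, -1.9]
opening: 0.0295
grip_force: 45.0
```

Run:
```python
from cell import *
from h import *
s=observe();print(s['time'],s['tool_pos'],s['tool_rot'],s['contact_force'],s['torque'],s['opening'],s['grip_force'])
c=read_camera("scene")
b=cv2.resize(c['img'][150:270,280:420],None,fx=4.5,fy=4.5,interpolation=cv2.INTER_CUBIC);cv2.imwrite('pics/grip.png',b[:,:,::-1])
c0=np.array([.5957,.042]);P=cloud(c);g=c['img'].max(-1)
for k,a in {1:57.8,3:-122.2,4:-32.2}.items():
    p=c0+.125*np.array([np.cos(np.radians(a)),np.sin(np.radians(a))])
    for n,cc in(('now',c),('before',np.load('scene1.npz'))):
        Q=cloud(cc);m=(np.linalg.norm(Q[...,:2]-p,axis=-1)<.018)&(Q[...,2]>.13)&(Q[...,2]<.145)&(cc['img'].max(-1)<70)
        v,u=np.nonzero(m);print(k,n,u.mean(),v.mean(),m.sum())
```

```text
12.05 [0.65375328 0.04845439 0.26375835] [-3.14133677e+00  3.94080042e-04 -3.00659986e+00] [ 3.3775526  -4.5720296  -1.91686476] [-0.6416209  -0.37255331 -0.01912996] 0.029460797423918366 44.99743773252703
1 now 379.4166666666667 191.5 12
1 before 379.3636363636364 191.9090909090909 11
3 now 308.8 208.06666666666666 15
3 before 308.85714285714283 207.92857142857142 14
4 now 361.45454545454544 219.86363636363637 22
4 before 361.375 219.66666666666666 24
```

View pics/grip.png

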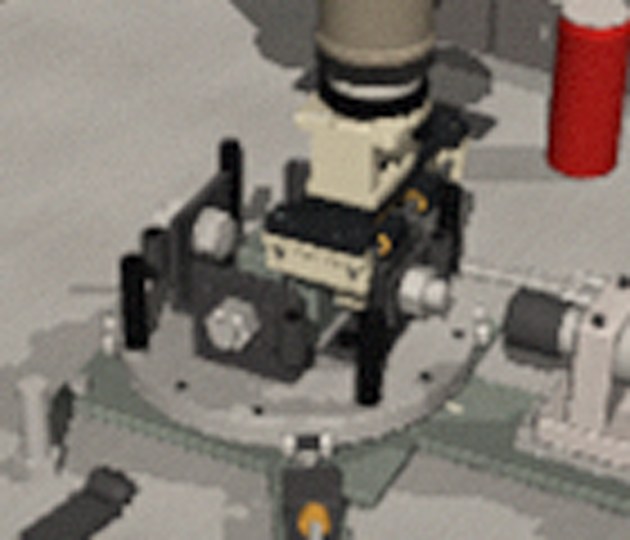

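The picture shows the gripper down in the gap behind the bracket that faces the nut-runner, with its fingers at crop (350,300). The handles haven't moved since the click, and the grip is 45 N at 29.5 mm, so I'm handing in.

```bash
python3 -c "
from cell import *
print(hand_in())"
```

```text
the job is handed in; nothing more can be done
None
```

The table is turned one position anticlockwise and clicked in, the handle is released, and the bolt head is held across its flats at 45 N (29.5 mm opening); handed in at about 12 s, with no verdict returned.

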